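# Load the pharmacy balance with its check weights

## Task

Load the balance for its daily check: lay the large steel disc weight flat on the middle of the balance pan, and the small disc weight flat and centred on top of it. Weights must be set down gently and flat on the pan, never dropped or tipped onto it edge first (the large one stands on edge in its stand; the rubber pad is there for laying it down and taking it again). Leave the bottle, jar and carton where they are.

Things in the scene. Friction and masses are not known exactly. Their poses are not given: they have to be found in the camera images.
- large_weight: Plain steel disc, 60 mm diameter, 16 mm thick, about 0.35 kg. Origin at the centre of the disc, own z axis along the disc's axis (either face may be up). At the start it stands on edge in the stand's wide slot, its axis level and along the stand's x axis, its centre 36 mm above the bench; the upper 46 mm of it is free.
- small_weight: Plain steel disc, 44 mm diameter, 14 mm thick, about 0.165 kg. Origin at the centre of the disc, own z along the disc's axis. At the start it lies flat on the far half of the rubber pad.
- pan (a point): Centre of the top face of the balance's pan, 34 mm above the bench, z up: a flat round steel pan, 120 mm diameter, without a rim, on a low white balance body that does not move.
- balance: The balance: white body 24 mm high with its top 26 mm above the bench, 150 mm wide (its y), reaching from 114 mm in front (its -x, where the display is) to 70 mm behind the pan's centre. Origin on the bench under the pan's centre. Fixed. It is either left or right of the pad, the stand on the other side.
- stand: Black plastic weight stand, 90 x 84 mm, 20 mm high, fixed. Origin on the bench under the middle of the wide slot that holds the large weight; the slot is 19 mm wide (stand x), 53 mm long (stand y), its floor 6 mm above the bench. The block reaches from x = -62 to +28 mm and y = -42 to +42 mm; a second, narrower slot at x = -40 mm, for the small weight, is empty.
- pad: Black rubber pad lying on the bench, fixed, 260 mm (its x, away from the robot) x 150 mm x 3 mm thick. Origin at the centre of its underside. Its half nearer to the robot is free, for laying a weight down.
- amber_bottle: Bystander: amber bottle, 52 mm diameter, 95 mm tall, origin at the centre of its underside. Leave it alone.
- jar: Bystander: white jar, 60 mm diameter, 60 mm tall, origin at the centre of its underside. Leave it alone.
- carton: Bystander: white medicine carton with a grey band, 50 x 90 x 35 mm high, origin at the centre of its underside. Leave it alone.
Not all that is in view belongs to the job. Leave any red look-alike of the large_weight alone. What is shaped like the small_weight but pink is not meant.

How it is judged:
By the outcome, as a careful person would: the job done as asked, in the order asked, and still so for the second after the job is handed in, with the robot touching nothing.
It also fails if it takes over 61 s, if anything falls off the work surface, if the arm or the gripper's body presses on something with over 40 N, if the wrist force passes 120 N, or if a joint passes its speed limit or range.

## Robot

A 6-joint arm with a two-finger parallel gripper is mounted at the origin on the work surface. World frame = base frame: x ahead of the robot, y to its left, z up, the work surface at z = 0. Lengths are in mm, angles in degrees, forces in N, time in s.
With the tool pointing down it reaches from about 350 to 850 mm from the base axis. Payload 8.1 kg.
Tool frame: the origin (TCP) lies midway between the tips of the shut fingers; the grasp point (between the pads) lies 19 mm behind it (r.pinch_z is the distance from the TCP to the grasp point, in mm); z points along the fingers, y is the line along which they close (so a half turn about z gives the same grasp; the last joint's range is limited). The gripper opens to 85 mm and grips with 20 to 120 N. Pads are 22 mm wide; open, the fingers measure 114 mm over their backs; the gripper's body (76 mm by 85 mm) begins 54 mm behind the grasp point. The pads swing forward as they close: fully open they stand 13 mm farther back than shut.
Start: joints at [71.081, 7.471, 85.268, -0, 87.261, -4.893], TCP at [145.395, 582.121, 202.692] pointing down, gripper open.
Joint ranges: [-169.43, 169.43], [-51.17, 129.36], [1.28, 143.12], [-76.62, 256.62], [0, 156.53], [-152.29, 152.29]. Speed limits (degrees/s): [136.94, 136.94, 159.86, 180, 180, 180].

## Interface

Orientations are given as [roll, pitch, yaw] about the fixed x, y, z axes, in that order (R = Rz(yaw) Ry(pitch) Rx(roll)).
In Python, from bench import r gives the robot as it stands.
- The arm moves only by the shell command python3 -m jog 'ROWS' [OPENING] [FORCE]. ROWS is JSON, one flat list of numbers, 6 for each row, row after row: the shift along the tool's x, y, z in m, then the turn, a rotation vector about the tool's x, y, z in rad. A call has 1 to 8 rows; each row is the pose to reach, as a shift and turn from the pose commanded when the call began, along the tool's axes at that moment; what a row does not reach only later rows make up. A row lasts 1/8 s, in which the tool goes at most 62.5 mm and 10.7 degrees, less where a joint would pass 70% of its speed; a pose out of reach is approached as far as the arm can. A call with a gripper value outside its range is refused whole. OPENING is the opening, from -1 (shut) to 1 (fully open), set as the call begins (- or left out, the last holds). The fingers move at their own pace and stop on an object; FORCE is the grip in N (left out, the last holds). Time passes only in rows, so rows that repeat a pose let the fingers close. It gives the time, the measured TCP pose, the force, the opening and the grip force at its end, in the units of the state.
- r.sense(): the state, without advancing time (a new reading comes with each control period).
- r.snapshot(name): name is "side" or "top" or "wrist"; returns a dict with "pixels" (420x560x3 uint8, red, green, blue), "range_z" (420x560 float32, mm along the optical axis (not along the pixel's ray), 0 where there is no reading), "K" (3x3 intrinsics, pixels), "rvec" (rotation vector, rad) and "tvec" (3), from world to camera coordinates, as OpenCV has them. Camera axes: x right, y down, z forward; pixel columns grow to the right and rows downward; lengths in mm; the calibration is good to about 2 mm. A picture is of the moment at which its call begins.
- r.hand_in(): hands the job in; it is judged then, once.
Trained networks look in a picture, given as the dict that the camera call returned (one of the last four; its "shot" number tells which), for a name from the list of things; names that differ only in an ending like _2 or _b are one class to them, and where a whole thing is asked for, a point or a joint stands for the part that bears it (a point fixed in the world has none). Each returns a list of dicts, best first, with "score" (0 to 1); they miss things now and then, are a little off and sometimes report something else, mostly with a low value. They report only what shows in the picture. A call takes as long as a camera call. They do not tell look-alikes from the thing itself.
- r.look_for(picture, target): "bbox" ([left, top, right, bottom] in pixels, round what is visible of it).
- r.outline_of(picture, target): "region" (420x560 bool, what is visible of it) and "bbox" ([left, top, right, bottom] in pixels, round what is visible of it).
The state is a dict: "time": time; "joint_pos": joint angles; "qd": joint speeds; "joint_efforts": joint torques, N m; "tool_pos": TCP position; "tcp_rot": TCP orientation; "ft_force": force on the tool from outside, world axes, zero at the start; "wrist_torque": the same for the moment, N m; "finger_gap": finger opening in mm; "grip_force": force on a finger pad.
Only numpy, scipy, OpenCV 4.12 (cv2) and the standard library are available. Lean on these libraries where they do the work, as an engineer would, in place of code of your own. Each camera call takes 0.05 s, during which the arm holds its last target. There are 200 camera calls.

## Working session

There is one attempt and no reset: what is moved stays moved. The work goes in short steps, Python scripts to look and compute and a shell command to move; the robot and the scene stay as the last step left them, time stands still between calls to the robot, and variables do not carry over. Pictures are saved under pics/ and viewed, at most 10 in all, crops included, and the job is handed in when it is done.

```bash
ls; mkdir -p pics
cat > h.py <<'E'
import numpy as np,cv2
from bench import r
from scipy.spatial.transform import Rotation as Ro
def cloud(p):
    K=np.array(p["K"]);z=p["range_z"].astype(float)
    v,u=np.mgrid[:420,:560]
    c=np.stack([(u-K[0,2])/K[0,0]*z,(v-K[1,2])/K[1,1]*z,z],-1)
    R=cv2.Rodrigues(np.array(p["rvec"],float))[0]
    return (c-np.array(p["tvec"]).ravel())@R
def save(p,n): cv2.imwrite("pics/"+n,p["pixels"][:,:,::-1])
E
python3 - <<'E'
from h import *
s=r.sense();print(s)
for n in("top","side"):
    p=r.snapshot(n);save(p,n+"0.png");C=cloud(p)
    for t in("large_weight","small_weight","balance","stand","pad","amber_bottle","jar","carton"):
        for o in r.outline_of(p,t)[:3]:
            m=o["region"]&(p["range_z"]>0);q=C[m]
            if len(q)==0: continue
            print(n,t,round(o["score"],2),np.round(o["bbox"]),"med",np.median(q,0).round(),"lo",np.percentile(q,2,0).round(),"hi",np.percentile(q,98,0).round(),p["pixels"][m].mean(0).round())
E
```

```text
pics
{'time': 0.0, 'joint_pos': array([ 7.10820974e+01,  7.51378741e+00,  8.53297052e+01,  4.57495064e-04,
        8.72593742e+01, -4.89300462e+00]), 'qd': array([-0.00073662,  0.04092708,  0.02260473,  0.11034737,  0.10892105,
       -0.09901491]), 'joint_efforts': array([ 4.94952637e-04, -5.69352686e+01, -5.00587785e+01,  1.90986480e-04,
        1.35661731e-02, -3.34254344e-05]), 'tool_pos': array([145.18971542, 581.56302025, 201.65413954]), 'tcp_rot': array([-1.79897547e+02, -9.22930869e-03,  1.65975072e+02]), 'ft_force': array([0.35170422, 0.26352188, 0.16294599]), 'wrist_torque': array([-0.01259344, -0.02180329,  0.00381965]), 'grip_force': 0.0, 'finger_gap': 85.3072741625948}
top large_weight 0.87 [194. 172. 208. 202.] med [639. 179.  51.] lo [614. 174.   5.] hi [668. 191.  61.] [93. 47. 44.]
top large_weight 0.75 [106. 266. 137. 282.] med [468. 335.  52.] lo [455. 313.  -1.] hi [483. 386.  61.] [99. 46. 42.]
top large_weight 0.7 [161. 226. 193. 240.] med [540. 223.  59.] lo [531. 199.  16.] hi [552. 253.  67.] [89. 90. 89.]
top small_weight 0.81 [261. 212. 281. 232.] med [564.
[... 1742 characters left out ...]
.]
side pad 0.75 [188. 198. 296. 248.] med [514.  -3.   3.] lo [405. -65.   1.] hi [653.  81.   5.] [11. 12. 11.]
side amber_bottle 0.79 [264. 133. 278. 164.] med [708. 337.  47.] lo [688. 327.   3.] hi [728. 358.  94.] [54. 43. 33.]
side amber_bottle 0.4 [222. 163. 231. 182.] med [539. 211.  46.] lo [531. 199.  23.] hi [551. 247.  65.] [62. 63. 63.]
side jar 0.97 [350. 261. 378. 301.] med [ 719. -335.   42.] lo [ 698. -349.    3.] hi [ 750. -297.   62.] [75. 78. 72.]
side carton 0.96 [306. 194. 330. 225.] med [736. -39.  34.] lo [711. -63.   4.] hi [770.  25.  37.] [81. 79. 75.]
side carton 0.74 [187. 202. 295. 248.] med [518.  -1.   3.] lo [406. -64.   1.] hi [654.  83.   5.] [11. 12. 12.]
```

```bash
cat > fit.py <<'E'
from h import *
from scipy.optimize import least_squares
def circ(q):
    f=lambda a:np.hypot(q[:,0]-a[0],q[:,1]-a[1])-a[2]
    return least_squares(f,[*q.mean(0)[:2],40],loss="soft_l1").x
def edge(p,C,zlo,zhi,xy,rad):
    m=((C[...,2]>zlo)&(C[...,2]<zhi)&(np.hypot(C[...,0]-xy[0],C[...,1]-xy[1])<rad)).astype(np.uint8)
    c=max(cv2.findContours(m,cv2.RETR_EXTERNAL,cv2.CHAIN_APPROX_NONE)[0],key=len)[:,0]
    return m>0,C[c[:,1],c[:,0]]
E
python3 - <<'E'
from fit import *
A=[]
for n in("top","side"):
    p=r.snapshot(n);C=cloud(p)
    for nm,zl,zh,xy,rad in(("pan",31,45,(527,-229),85),("small",12,30,(563,32),40)):
        m,e=edge(p,C,zl,zh,xy,rad);print(n,nm,m.sum(),circ(e).round(1),"mean",C[m].mean(0).round(1),np.median(C[m][:,2]))
    m,e=edge(p,C,28,80,(541,226),45);q=C[m]
    rc=cv2.minAreaRect(q[:,:2].astype(np.float32));print(n,"large",m.sum(),rc,q.mean(0).round(1),q[:,2].max())
    m,e=edge(p,C,15,28,(520,222),75);print("stand",cv2.minAreaRect(C[m][:,:2].astype(np.float32)))
im=[cv2.imread("pics/top0.png")[110:330,80:480],cv2.imread("pics/side0.png")[120:320,170:400]]
cv2.imwrite("pics/a.png",cv2.resize(im[0],None,fx=2,fy=2))
E
```

```text
top pan 2708 [ 529.4 -235.3   58.9] mean [ 528.9 -235.2   34.8] 34.834597103711715
top small 333 [563.6  32.1  20.8] mean [563.5  32.1  17.8] 17.89463889240274
top large 291 ((541.7047729492188, 227.06826782226562), (16.890148162841797, 58.160423278808594), 9.142648696899414) [541.  223.6  56.5] 67.86991030870401
stand ((525.4295043945312, 225.39120483398438), (90.2314224243164, 84.57731628417969), 9.018054008483887)
side pan 1700 [ 528.7 -235.4   58.9] mean [ 527.9 -238.6   34.1] 34.15149631357872
side small 133 [563.   32.4  20.9] mean [562.6  29.7  16.5] 16.877558929949902
side large 138 ((540.8561401367188, 227.26235961914062), (16.81057357788086, 60.77690124511719), 9.671299934387207) [540.1 217.5  48.3] 66.88073340987663
stand ((524.3579711914062, 227.6046905517578), (91.80765533447266, 93.84978485107422), 7.078383445739746)
```

View pics/a.png

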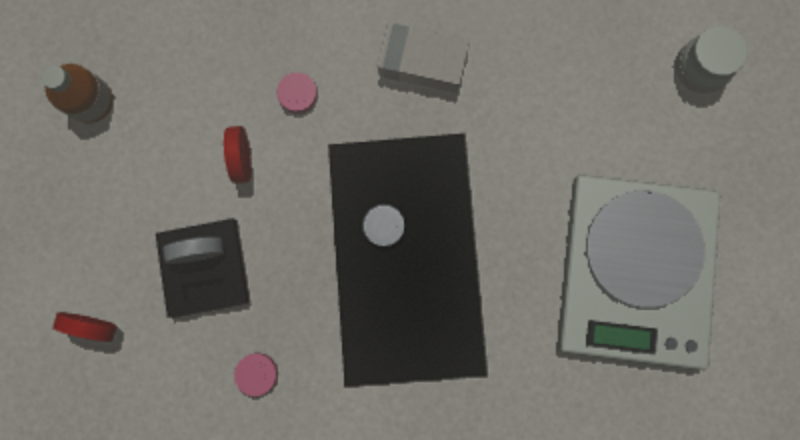

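```bash
cat > go.py <<'E'
# usage: go.py x y z ya [tilt] : tool-down pose with closing axis at angle ya(deg), then tilt (deg, tool z swung towards +ya)
import sys;from h import *
x,y,z,ya,*t=map(float,sys.argv[1:]);t=t[0] if t else 0
s=r.sense();R=Ro.from_euler("xyz",s["tcp_rot"],degrees=True)
best=None
for a in(ya,ya+180):
    c,d=np.cos(np.radians(a)),np.sin(np.radians(a))
    G=Ro.from_matrix(np.c_[np.cross([c,d,0],[0,0,-1]),[c,d,0],[0,0,-1]])
    ax=[-np.sin(np.radians(ya)),np.cos(np.radians(ya)),0]
    G=Ro.from_rotvec(-np.radians(t)*np.array(ax))*G
    v=(R.inv()*G)
    if best is None or v.magnitude()<best.magnitude(): best=v
sh=R.inv().apply(np.array([x,y,z])-s["tool_pos"])/1000
print("t",s["time"],"pos",s["tool_pos"].round(1),"rot",s["tcp_rot"].round(1),"J",s["joint_pos"].round(1),"F",s["ft_force"].round(1),"gap",s["finger_gap"].round(1))
n=max(np.linalg.norm(sh)/.0625,np.degrees(best.magnitude())/10.7)
print("shift",sh.round(4),"turn",best.as_rotvec().round(4),"rows",n.round(1))
E
python3 go.py 541.3 227.2 110 9.1
```

```text
Traceback (most recent call last):
  File "go.py", line 14, in <module>
    print("t",s["time"],"pos",s["tool_pos"].round(1),"rot",s["tcp_rot"].round(1),"J",s["joint_pos"].round(1),"F",s["ft_force"].round(1),"gap",s["finger_gap"].round(1))
                                                                                                                                              ^^^^^^^^^^^^^^^^^^^^^
AttributeError: 'float' object has no attribute 'round'
```

```bash
sed -i 's/s\["finger_gap"\].round(1)/round(s["finger_gap"],1)/' go.py; python3 go.py 541.3 227.2 110 9.1
```

```text
t 1.0 pos [145.4 582.1 202.7] rot [180.   0. 166.] J [71.1  7.5 85.3  0.  87.3 -4.9] F [-0.8 -0.6 -0.6] gap 85.3
shift [-0.4701 -0.2484  0.0927] turn [ 0.     -0.      1.1672] rows 8.6
```

```bash
python3 -m jog '[-0.4701,-0.2484,0.02,0,0,1.1672,-0.4701,-0.2484,0.02,0,0,1.1672,-0.4701,-0.2484,0.02,0,0,1.1672,-0.4701,-0.2484,0.02,0,0,1.1672,-0.4701,-0.2484,0.02,0,0,1.1672,-0.4701,-0.2484,0.02,0,0,1.1672,-0.4701,-0.2484,0.0927,0,0,1.1672,-0.4701,-0.2484,0.0927,0,0,1.1672]' 1 60; python3 go.py 541.3 227.2 110 9.1
```

```text
time: 2.0
tool_pos: [509.4, 256.1, 132.7]
tcp_rot: [179.9, -0.0, 99.0]
ft_force: [0.8, 0.2, -1.5]
finger_gap: 85.3
grip_force: 0.0
t 2.0 pos [509.4 256.1 132.7] rot [179.9  -0.   99. ] J [21.5  5.2 95.1  0.  79.6 12.5] F [ 0.8  0.2 -1.5] gap 85.3
shift [-0.0335  0.0269  0.0227] turn [ 0.0018 -0.0006 -0.001 ] rows 0.8
```

```bash
python3 -m jog '[0,0,0,0,0,0,0,0,0,0,0,0]'; python3 go.py 541.3 227.2 115 9.1
```

```text
time: 2.25
tool_pos: [507.5, 257.4, 132.7]
tcp_rot: [-180.0, -0.0, 99.0]
ft_force: [0.0, -0.4, 0.3]
finger_gap: 85.4
grip_force: 0.0
t 2.25 pos [507.5 257.4 132.7] rot [-180.   -0.   99.] J [21.7  5.2 95.1  0.  79.7 12.7] F [ 0.  -0.4  0.3] gap 85.4
shift [-0.0352  0.0286  0.0177] turn [-0.0005 -0.0004 -0.0009] rows 0.8
```

Tracking is immediate; continue.

```bash
python3 -m jog '[-0.0352,0.0286,0.0177,0,0,0,-0.0352,0.0286,0.0177,0,0,0,-0.0352,0.0286,0.0177,0,0,0]'
cat > w.py <<'E'
from fit import *
import sys
p=r.snapshot("wrist");save(p,sys.argv[1]);C=cloud(p)
q=C[(C[...,2]>45)&(C[...,2]<75)&(np.hypot(C[...,0]-541,C[...,1]-227)<45)]
print(len(q),cv2.minAreaRect(q[:,:2].astype(np.float32)) if len(q) else 0,q.max(0))
E
python3 w.py w1.png; python3 go.py 541.3 227.2 44 9.1
```

```text
time: 2.62
tool_pos: [541.2, 228.5, 115.9]
tcp_rot: [179.9, -0.0, 99.2]
ft_force: [-0.2, 0.5, -0.9]
finger_gap: 85.2
grip_force: 0.0
1663 ((540.2994384765625, 230.91366577148438), (15.947229385375977, 54.95197296142578), 9.264703750610352) [551.98203033 259.08945964  66.89800852]
t 2.675 pos [541.2 228.7 116.1] rot [179.9  -0.   99.2] J [17.9  8.7 93.1  0.  78.1  8.7] F [ 0.1  0.5 -0.3] gap 85.6
shift [-0.0015 -0.0002  0.0721] turn [ 0.0014 -0.0007  0.0015] rows 1.2
```

View pics/w1.png

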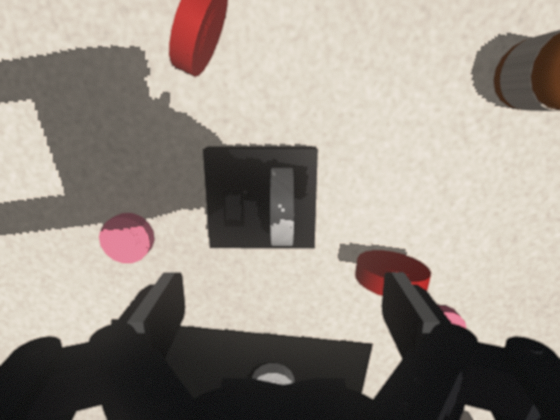

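```bash
python3 -m jog '[-0.0005,0.0004,0.036,0,0,0,-0.0005,0.0004,0.0715,0,0,0,-0.0005,0.0004,0.0715,0,0,0]'&& python3 -m jog '[0,0,0,0,0,0,0,0,0,0,0,0,0,0,0,0,0,0,0,0,0,0,0,0,0,0,0,0,0,0,0,0,0,0,0,0]' -1 70; python3 go.py 541.3 227.2 120 9.1
```

```text
time: 3.05
tool_pos: [538.7, 227.0, 41.0]
tcp_rot: [-179.7, 0.0, 99.2]
ft_force: [0.2, -0.6, -0.1]
finger_gap: 85.5
grip_force: 0.0
time: 3.8
tool_pos: [541.9, 226.6, 43.4]
tcp_rot: [-180.0, 0.0, 99.1]
ft_force: [-0.6, -0.2, 0.2]
finger_gap: -0.4
grip_force: 0.0
t 3.8 pos [541.9 226.6  43.4] rot [-180.     0.    99.1] J [17.7 13.  96.3 -0.  70.7  8.6] F [-0.6 -0.2  0.2] gap -0.4
shift [ 0.0006 -0.0005 -0.0766] turn [-0.0001  0.     -0.    ] rows 1.2
```

```bash
python3 w.py w2.png;python3 - <<'E'
from fit import *
p=r.snapshot("side");C=cloud(p)
im=cv2.resize(p["pixels"][110:240,170:330,::-1],None,fx=3,fy=3)
w=cv2.imread("pics/w2.png")
cv2.imwrite("pics/b.png",np.hstack([w[:390],im[:390]])[:, :] if 0 else cv2.resize(np.hstack([w[:390],im]),(800,300)))
E
```

```text
2094 ((538.7947998046875, 242.44546508789062), (15.965754508972168, 31.949735641479492), 9.7383451461792) [548.04011317 259.16356877  74.77662494]
```

View pics/b.png

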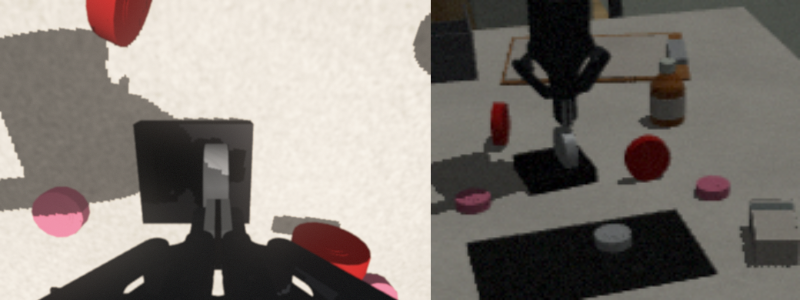

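```bash
python3 -m jog '[0,0,0,0,0,0,0,0,0,0,0,0,0,0,0,0,0,0,0,0,0,0,0,0]' -1 70
python3 - <<'E'
from fit import *
p=r.snapshot("wrist");C=cloud(p)
print(r.sense()["grip_force"])
# tips: window around fingers in wrist image
for v in range(200,400,12):
    print(v,[tuple(C[v,u].round().astype(int)) for u in (258,266,274,282,290,298,306,314)])
E
```

```text
time: 4.4
tool_pos: [541.9, 226.7, 43.4]
tcp_rot: [-180.0, 0.0, 99.1]
ft_force: [0.5, -0.7, -0.0]
finger_gap: 0.2
grip_force: 0.0
0.0
200 [(np.int64(525), np.int64(246), np.int64(19)), (np.int64(530), np.int64(255), np.int64(48)), (np.int64(534), np.int64(256), np.int64(48)), (np.int64(538), np.int64(256), np.int64(47)), (np.int64(542), np.int64(257), np.int64(48)), (np.int64(548), np.int64(250), np.int64(21)), (np.int64(553), np.int64(251), np.int64(21)), (np.int64(557), np.int64(252), np.int64(20))]
212 [(np.int64(526), np.int64(239), np.int64(21)), (np.int64(531), np.int64(251), np.int64(55)), (np.int64(534), np.int64(252), np.int64(57)), (np.int64(538), np.int64(252), np.int64(55)), (np.int64(542), np.int64(253), np.int64(56)), (np.int64(549), np.int64(243), np.int64(19)), (np.int64(554), np.int64(244), np.int64(20)), (np.int64(559), np.int64(244), np.int64(20))]
224 [(np.int64(527), np.int64(232), np.int64(20)), (np.int64(531), np.int64(246), np.int64(59)), (np.int64(535), np.int64(247), np.int64(60)), (np.int64(539), np.int64(248), np.int64(60)), (np.int64(543), np.int64(248), 
[... 4740 characters left out ...]
t64(537), np.int64(233), np.int64(142)), (np.int64(541), np.int64(218), np.int64(126)), (np.int64(562), np.int64(98), np.int64(0)), (np.int64(547), np.int64(215), np.int64(122)), (np.int64(546), np.int64(233), np.int64(141)), (np.int64(545), np.int64(244), np.int64(152)), (np.int64(531), np.int64(302), np.int64(214))]
392 [(np.int64(535), np.int64(241), np.int64(154)), (np.int64(537), np.int64(236), np.int64(149)), (np.int64(539), np.int64(237), np.int64(150)), (np.int64(541), np.int64(237), np.int64(150)), (np.int64(543), np.int64(237), np.int64(149)), (np.int64(545), np.int64(238), np.int64(150)), (np.int64(546), np.int64(243), np.int64(154)), (np.int64(547), np.int64(244), np.int64(156))]
```

Run:
```python
from fit import *
for n in("side","wrist","top"):
    p=r.snapshot(n);C=cloud(p);R=cv2.Rodrigues(np.array(p["rvec"],float))[0]
    print(n,"cam at",(-R.T@np.array(p["tvec"]).ravel()).round())
    d=np.hypot(C[...,0]-542,C[...,1]-227)<45
    for z in range(20,120,6):
        q=C[d&(C[...,2]>=z)&(C[...,2]<z+6)]
        if len(q): print(z,len(q),q.min(0).round(),q.max(0).round())
s=r.sense();print(s)
```

```text
side cam at [ 389. -877.  580.]
20 73 [507. 185.  20.] [574. 258.  26.]
26 13 [529. 199.  26.] [552. 257.  31.]
32 21 [529. 198.  33.] [552. 256.  38.]
38 20 [530. 198.  38.] [552. 256.  44.]
44 20 [530. 200.  44.] [553. 257.  49.]
50 23 [530. 199.  50.] [552. 249.  56.]
56 20 [532. 206.  56.] [552. 241.  62.]
62 21 [532. 215.  62.] [549. 239.  67.]
68 1 [547. 218.  73.] [547. 218.  73.]
74 10 [536. 214.  75.] [550. 224.  80.]
80 18 [529. 215.  80.] [558. 232.  86.]
86 19 [530. 213.  86.] [557. 235.  90.]
92 18 [529. 212.  92.] [555. 231.  98.]
98 18 [530. 214.  98.] [555. 228. 103.]
104 20 [530. 213. 104.] [556. 228. 110.]
110 19 [526. 211. 111.] [563. 228. 115.]
116 39 [514. 210. 116.] [575. 234. 122.]
wrist cam at [531. 302. 214.]
20 3464 [502. 185.  20.] [574. 272.  22.]
26 3 [528. 257.  30.] [544. 259.  32.]
32 68 [529. 258.  32.] [544. 260.  38.]
38 138 [528. 257.  38.] [544. 260.  44.]
44 253 [529. 253.  44.] [544. 260.  50.]
50 373 [529. 249.  50.] [546. 257.  56.]
56 639 [530. 240.  56.] [547. 253.  62.]
62 858 [531. 225.  62.] [548. 247.  67.]
74 160 [530. 231.  75.] [554. 
[... 952 characters left out ...]
76. 218. 122.]
{'time': 4.6, 'joint_pos': array([1.76992280e+01, 1.30195713e+01, 9.62589985e+01, 7.94352562e-05,
       7.07182248e+01, 8.60275386e+00]), 'qd': array([ 0.07442971,  0.03691794,  0.01246627,  0.12241681,  0.03764224,
       -0.01937963]), 'joint_efforts': array([ 1.59540316e-03, -5.75833762e+01, -4.57268000e+01, -2.80843306e-04,
        1.43135316e-03, -4.40752842e-05]), 'tool_pos': array([541.93787518, 226.69087036,  43.45456231]), 'tcp_rot': array([ 1.79996842e+02, -5.53627311e-04,  9.90964479e+01]), 'ft_force': array([-0.36079534,  0.89585107,  0.08128954]), 'wrist_torque': array([-0.01152867,  0.07315563, -0.01305884]), 'grip_force': 0.0, 'finger_gap': -0.3070286741344282}
```

```bash
python3 -m jog '[0,0,0,0,0,0,0,0,0,0,0,0,0,0,0,0,0,0,0,0,0,0,0,0,0,0,0,0,0,0]' 1 70;  python3 -m jog '[0,0,0.015,0,0,0,0,0,0.031,0,0,0,0,0,0.031,0,0,0]'; python3 -m jog '[0,0,0,0,0,0,0,0,0,0,0,0,0,0,0,0,0,0,0,0,0,0,0,0,0,0,0,0,0,0]' -1
```

```text
time: 5.22
tool_pos: [541.9, 226.7, 43.4]
tcp_rot: [180.0, 0.0, 99.1]
ft_force: [-0.1, -0.4, 0.5]
finger_gap: 85.1
grip_force: 0.0
time: 5.6
tool_pos: [539.7, 226.0, 9.5]
tcp_rot: [-179.7, 0.0, 99.1]
ft_force: [-0.6, -0.0, -0.6]
finger_gap: 85.6
grip_force: 0.0
time: 6.22
tool_pos: [542.4, 226.8, 12.9]
tcp_rot: [179.9, -0.0, 99.1]
ft_force: [0.4, -1.3, 2.0]
finger_gap: 14.7
grip_force: 69.3
```

```bash
python3 -m jog '[0,0,-0.03,0,0,0,0,0,-0.09,0,0,0,0,0,-0.12,0,0,0,0,0,-0.12,0,0,0]'; python3 go.py 430 -5 150 0 0
python3 - <<'E'
from fit import *
s=r.sense()["tool_pos"]
p=r.snapshot("side");C=cloud(p);d=np.hypot(C[...,0]-s[0],C[...,1]-s[1])<50
for z in range(int(s[2]-40),int(s[2]+80),8):
    q=C[d&(C[...,2]>=z)&(C[...,2]<z+8)]
    if len(q): print(z,len(q),q.min(0).round(),q.max(0).round())
save(p,"s3.png")
E
```

```text
time: 6.72
tool_pos: [543.8, 227.3, 135.2]
tcp_rot: [179.7, -0.0, 99.1]
ft_force: [0.9, -0.4, -3.8]
finger_gap: 14.5
grip_force: 69.9
t 6.725 pos [543.8 227.3 135.2] rot [179.7  -0.   99.1] J [17.7  7.8 92.  -0.  79.9  8.6] F [ 0.9 -0.4 -3.8] gap 14.5
shift [-0.2114 -0.149  -0.0158] turn [ 0.0052 -0.0012  0.1588] rows 4.1
127 7 [535. 214. 131.] [544. 252. 135.]
135 21 [533. 205. 135.] [555. 255. 142.]
143 24 [533. 200. 143.] [555. 253. 150.]
151 25 [533. 200. 151.] [555. 249. 158.]
159 28 [531. 197. 159.] [559. 227. 167.]
167 38 [525. 200. 167.] [565. 227. 175.]
175 48 [523. 204. 175.] [566. 228. 183.]
183 50 [523. 213. 183.] [567. 240. 191.]
191 33 [524. 212. 191.] [567. 236. 199.]
199 33 [518. 211. 199.] [573. 234. 207.]
207 64 [503. 208. 207.] [584. 240. 215.]
```

```bash
python3 go.py 490 -5 150 0 60
```

```text
t 6.775 pos [542.2 226.8 132.4] rot [179.9  -0.   99.1] J [17.7  8.  92.2  0.  79.8  8.6] F [-0.1 -1.  -3.6] gap 15.0
shift [-0.2206 -0.0882 -0.0177] turn [-1.0438 -0.0834  0.1439] rows 5.7
```

```bash
python3 -m jog '[-0.06,-0.024,-0.018,-0.2,-0.02,0.04,-0.12,-0.048,-0.018,-0.35,-0.03,0.08,-0.17,-0.068,-0.018,-0.53,-0.042,0.1,-0.22,-0.088,-0.018,-0.7,-0.056,0.12,-0.2206,-0.088,-0.018,-0.87,-0.07,0.14,-0.2206,-0.088,-0.018,-1.0438,-0.0834,0.1439,-0.2206,-0.088,-0.018,-1.0438,-0.0834,0.1439]'; python3 go.py 490 -5 20 0 60;python3 - <<'E'
from fit import *
p=r.snapshot("side");save(p,"s4.png");C=cloud(p)
im=cv2.resize(p["pixels"][60:280,130:370,::-1],None,fx=2.5,fy=2.5);cv2.imwrite("pics/s4.png",im)
d=(C[...,0]>350)&(C[...,0]<570)&(abs(C[...,1]+5)<45)&(C[...,2]>50)&(C[...,2]<250)
q=C[d]
for x in range(400,560,10):
    k=q[(q[:,0]>=x)&(q[:,0]<x+10)]
    if len(k):print(x,len(k),k.min(0).round(),k.max(0).round())
E
```

```text
time: 7.65
tool_pos: [569.7, -11.4, 215.5]
tcp_rot: [130.0, -0.1, 90.2]
ft_force: [0.3, 0.2, -4.3]
finger_gap: 14.3
grip_force: 73.7
t 7.65 pos [569.7 -11.4 215.5] rot [ 1.30e+02 -1.00e-01  9.02e+01] J [-13.8 -51.  143.1  16.8  40.  -22.1] F [ 0.3  0.2 -4.3] gap 14.3
shift [ 0.0064 -0.201   0.0647] turn [-0.1748 -0.0041  0.0011] rows 3.4
430 7 [436. -25. 245.] [440. -17. 250.]
440 14 [442. -27. 241.] [449. -21. 248.]
450 23 [450. -27. 240.] [460.  -8. 250.]
460 21 [461. -25. 239.] [470.  -6. 250.]
470 41 [470. -25. 238.] [480.   3. 250.]
480 39 [480. -26. 236.] [490.   0. 249.]
490 22 [490. -27. 237.] [500. -16. 249.]
500 13 [500. -26. 241.] [510. -17. 250.]
510 24 [512. -24. 234.] [520. -15. 250.]
520 46 [520. -24. 225.] [530.  -4. 249.]
530 53 [530. -36. 226.] [540.  -6. 250.]
540 55 [540. -40. 225.] [550. -21. 250.]
550 51 [550. -40. 218.] [560. -12. 250.]
```

View pics/s4.png

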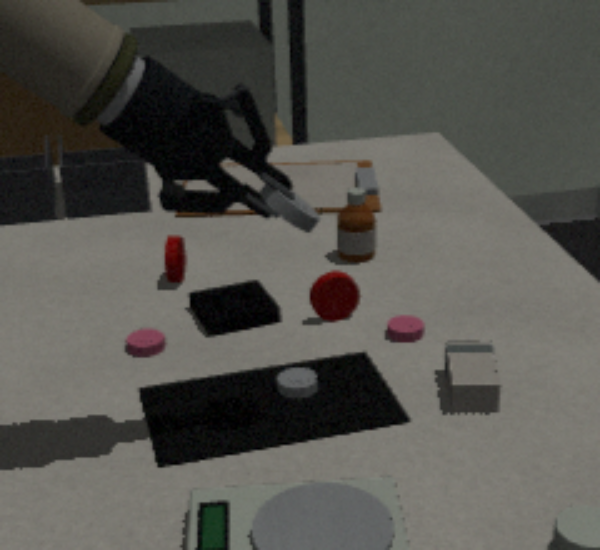

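```bash
python3 go.py 520 -25 200 0 0;python3 go.py 450 -30 110 0 -60
```

```text
t 7.7 pos [571.3 -10.6 217.7] rot [ 1.297e+02 -1.000e-01  9.030e+01] J [-13.6 -51.  143.1  16.9  39.7 -22.1] F [1.2 0.  0.2] gap 14.6
shift [-0.0142 -0.0464 -0.0282] turn [ 0.8784 -0.0035  0.0037] rows 4.7
t 7.7 pos [571.3 -10.6 217.7] rot [ 1.297e+02 -1.000e-01  9.030e+01] J [-13.6 -51.  143.1  16.9  39.7 -22.1] F [1.2 0.  0.2] gap 14.6
shift [-0.019  -0.1603 -0.0247] turn [ 1.9256e+00 -1.3000e-03  5.6000e-03] rows 10.3
```

```bash
python3 -m jog '[-0.003,-0.01,-0.006,0.18,0,0,-0.006,-0.02,-0.012,0.36,0,0,-0.01,-0.03,-0.02,0.54,0,0,-0.0142,-0.0464,-0.0282,0.72,0,0,-0.0142,-0.0464,-0.0282,0.8784,-0.0035,0.0037,-0.0142,-0.0464,-0.0282,0.8784,-0.0035,0.0037]';python3 go.py 450 -30 110 0 -60
```

```text
time: 8.45
tool_pos: [516.1, -22.6, 191.5]
tcp_rot: [-178.7, -0.1, 90.3]
ft_force: [-0.3, 0.6, -4.6]
finger_gap: 14.5
grip_force: 73.4
t 8.45 pos [516.1 -22.6 191.5] rot [-1.787e+02 -1.000e-01  9.030e+01] J [-8.1 -3.8 98.  -0.1 87.1 -8.4] F [-0.3  0.6 -4.6] gap 14.5
shift [-0.0072 -0.0643  0.0829] turn [1.0248 0.002  0.0057] rows 5.5
```

```bash
python3 -m jog '[-0.001,-0.01,0.01,0.17,0,0,-0.002,-0.02,0.02,0.34,0,0,-0.004,-0.03,0.03,0.52,0,0,-0.005,-0.04,0.05,0.7,0,0.003,-0.0072,-0.06,0.07,0.87,0,0.005,-0.0072,-0.0643,0.083,1.04,0.002,0.0057,-0.0072,-0.0643,0.083,1.04,0.002,0.0057]';python3 go.py 445 -30 40 0 -60
python3 - <<'E'
from fit import *
p=r.snapshot("side");C=cloud(p)
cv2.imwrite("pics/s5.png",cv2.resize(p["pixels"][110:330,160:400,::-1],None,fx=2.5,fy=2.5))
q=C[(C[...,0]>350)&(C[...,0]<600)&(abs(C[...,1]+30)<48)&(C[...,2]>60)&(C[...,2]<300)]
for x in range(400,560,10):
    k=q[(q[:,0]>=x)&(q[:,0]<x+10)]
    if len(k):print(x,len(k),k.min(0).round(),k.max(0).round())
E
```

```text
time: 9.32
tool_pos: [446.9, -30.0, 106.1]
tcp_rot: [-118.8, -0.1, 90.0]
ft_force: [-1.1, -0.2, -4.9]
finger_gap: 14.2
grip_force: 73.6
t 9.325 pos [446.9 -30.  106.1] rot [-1.188e+02 -1.000e-01  9.000e+01] J [ -5.9  52.3  57.8  -6.8 130.8  -7.3] F [-1.1 -0.2 -4.9] gap 14.2
shift [-0.0001  0.057   0.0335] turn [-0.0211 -0.0008  0.001 ] rows 1.1
430 5 [438. -35. 108.] [440. -15. 110.]
440 51 [440. -51. 100.] [450.  -5. 117.]
450 76 [450. -56.  99.] [460.   2. 123.]
460 85 [460. -58. 105.] [470.   2. 139.]
470 85 [470. -58. 111.] [480.  -4. 147.]
480 77 [480. -55. 107.] [490. -22. 153.]
490 107 [490. -44. 107.] [500. -20. 182.]
500 138 [500. -46. 114.] [510. -17. 201.]
510 156 [510. -45. 118.] [520. -16. 217.]
520 160 [520. -48. 112.] [530. -12. 221.]
530 184 [530. -51. 108.] [540. -14. 218.]
540 179 [540. -51. 110.] [550. -19. 211.]
550 168 [550. -53. 108.] [560. -19. 211.]
```

View pics/s5.png

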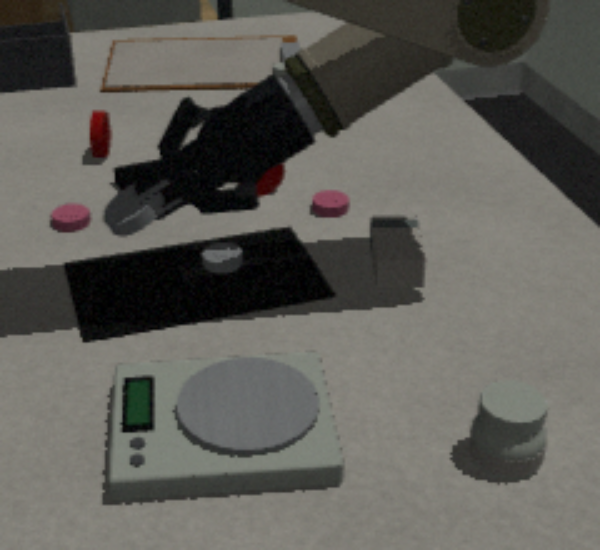

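```bash
python3 go.py 447 -36 20 0 -55
```

```text
t 9.375 pos [449.9 -30.3 111.1] rot [-119.5   -0.    90. ] J [ -5.9  51.7  57.7  -6.8 130.8  -7.3] F [-0.7  0.2 -2.2] gap 14.5
shift [-0.0057  0.0779  0.0474] turn [-0.0963 -0.0003 -0.0002] rows 1.5
```

```bash
python3 -m jog '[-0.0057,0.02,0.012,-0.0963,0,0,-0.0057,0.04,0.024,-0.0963,0,0,-0.0057,0.06,0.036,-0.0963,0,0,-0.0057,0.0779,0.0474,-0.0963,0,0,-0.0057,0.0779,0.0474,-0.0963,0,0,-0.0057,0.0779,0.0474,-0.0963,0,0]';python3 go.py 447 -36 14 0 -55;  python3 - <<'E'
from fit import *
p=r.snapshot("side");C=cloud(p)
cv2.imwrite("pics/s6.png",cv2.resize(p["pixels"][150:270,180:340,::-1],None,fx=4,fy=4))
q=C[(C[...,0]>380)&(C[...,0]<600)&(abs(C[...,1]+36)<48)&(C[...,2]>7)&(C[...,2]<300)&(C[...,1]<8)]
for x in range(400,600,10):
    k=q[(q[:,0]>=x)&(q[:,0]<x+10)]
    if len(k):print(x,len(k),k.min(0).round(),k.max(0).round())
E
```

```text
time: 10.12
tool_pos: [450.9, -36.4, 24.9]
tcp_rot: [-125.4, 0.1, 90.0]
ft_force: [-0.3, 0.0, -3.1]
finger_gap: 14.6
grip_force: 73.6
t 10.125 pos [450.9 -36.4  24.9] rot [-1.254e+02  1.000e-01  9.000e+01] J [ -6.5  52.8  62.   -6.1 119.4  -6.7] F [-0.3  0.  -3.1] gap 14.6
shift [0.0005 0.0066 0.0095] turn [ 0.0078  0.0002 -0.0016] rows 0.2
440 33 [442. -56.  17.] [450. -10.  34.]
450 69 [450. -63.  18.] [460.  -6.  41.]
460 85 [460. -65.  21.] [470.  -6.  55.]
470 86 [470. -65.  32.] [480.  -5.  71.]
480 80 [480. -62.  35.] [490. -29.  77.]
490 120 [490. -53.  31.] [500. -24. 119.]
500 158 [500. -52.  35.] [510. -23. 143.]
510 149 [510. -53.  43.] [520. -20. 149.]
520 143 [520. -57.  42.] [530. -20. 146.]
530 172 [530. -55.  37.] [540. -24. 140.]
540 168 [540. -58.  40.] [550. -11. 300.]
550 157 [550. -57.  41.] [560. -26. 299.]
560 205 [560. -69.  39.] [570. -24. 300.]
570 218 [570. -83.  40.] [580. -23. 300.]
580 221 [580. -84.  41.] [590. -23. 299.]
590 160 [590. -84.  80.] [600. -23. 299.]
```

```bash
python3 -m jog '[0,0.005,0.0034,0,0,0,0,0.0082,0.0057,0,0,0,0,0.0082,0.0057,0,0,0]'; python3 -m jog '[0,0.0016,0.0011,0,0,0,0,0.0016,0.0011,0,0,0]';python3 -m jog '[0,0.0016,0.0011,0,0,0,0,0.0016,0.0011,0,0,0]'
```

```text
time: 10.55
tool_pos: [450.8, -36.5, 14.6]
tcp_rot: [-125.5, 0.1, 90.0]
ft_force: [0.2, 0.5, -3.0]
finger_gap: 14.4
grip_force: 73.8
time: 10.8
tool_pos: [451.1, -36.5, 13.6]
tcp_rot: [-125.5, 0.1, 89.9]
ft_force: [-0.6, 0.1, 1.5]
finger_gap: 14.2
grip_force: 74.2
time: 11.05
tool_pos: [451.2, -36.5, 13.1]
tcp_rot: [-125.4, 0.1, 89.9]
ft_force: [-1.2, 1.0, 10.5]
finger_gap: 14.6
grip_force: 75.0
```

```bash
python3 -m jog '[0,0.0004,-0.0015,0.14,0,0,0,0.0004,-0.0015,0.14,0,0,0,0.0004,-0.0015,0.14,0,0]'; python3 -m jog '[0,0,0,0,0,0,0,0,0,0,0,0,0,0,0,0,0,0]' -0.45; python3 -m jog '[0,0,-0.01,0,0,0,0,0,-0.02,0,0,0,0,0,-0.03,0,0,0,0,0,-0.04,0,0,0,0,0,-0.05,0,0,0,0,0,-0.06,0,0,0,0,0,-0.08,0,0,0,0,0,-0.1,0,0,0]'
python3 - <<'E'
from fit import *
p=r.snapshot("side");C=cloud(p)
cv2.imwrite("pics/s7.png",cv2.resize(p["pixels"][130:270,180:370,::-1],None,fx=4,fy=4))
E
```

```text
time: 11.42
tool_pos: [450.9, -36.3, 12.1]
tcp_rot: [-117.1, 0.1, 89.9]
ft_force: [-3.9, 1.1, 6.3]
finger_gap: 14.4
grip_force: 75.1
time: 11.8
tool_pos: [452.7, -36.6, 11.6]
tcp_rot: [-117.5, 0.1, 90.0]
ft_force: [-1.0, 0.3, -1.9]
finger_gap: 23.2
grip_force: 0.7
time: 12.8
tool_pos: [541.8, -36.6, 58.5]
tcp_rot: [-117.5, 0.1, 89.9]
ft_force: [0.6, -0.0, 0.2]
finger_gap: 23.3
grip_force: 0.0
```

View pics/s7.png

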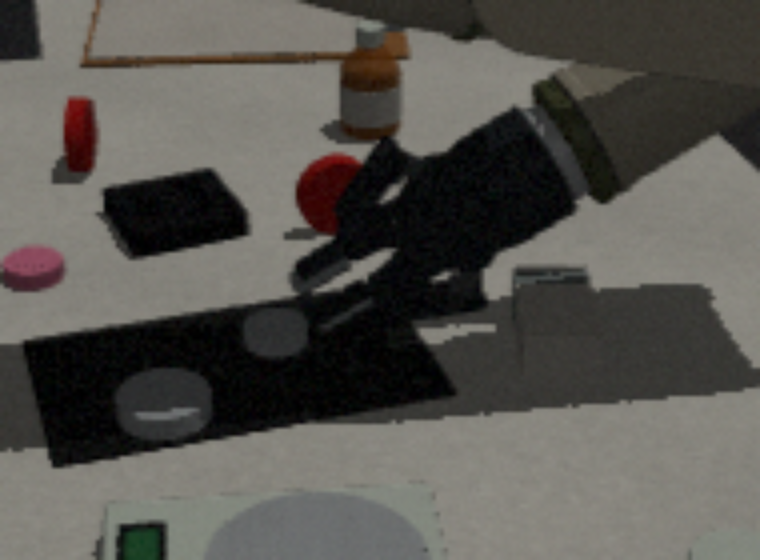

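```bash
python3 go.py 470 -36 120 0 0
python3 - <<'E'
from fit import *
for n in ("top","side"):
    p=r.snapshot(n);C=cloud(p)
    m,e=edge(p,C,12,30,(462,-36),50);print(n,m.sum(),circ(e).round(1),np.median(C[m],0).round(1))
E
```

```text
t 12.85 pos [543.1 -36.5  59.6] rot [-1.176e+02  1.000e-01  9.000e+01] J [ -5.6  76.4  24.4  -8.  141.3  -8.8] F [ 1.4 -0.1  1.8] gap 23.6
shift [ 0.0004 -0.0873  0.0368] turn [-1.0892e+00  1.0000e-03 -1.7000e-03] rows 5.8Traceback (most recent call last):
  File "<stdin>", line 4, in <module>
  File "fit.py", line 8, in edge
    c=max(cv2.findContours(m,cv2.RETR_EXTERNAL,cv2.CHAIN_APPROX_NONE)[0],key=len)[:,0]
      ~~~^^^^^^^^^^^^^^^^^^^^^^^^^^^^^^^^^^^^^^^^^^^^^^^^^^^^^^^^^^^^^^^^^^^^^^^^
ValueError: max() iterable argument is empty
```

```bash
python3 -m jog '[0,-0.03,-0.015,0,0,0,0,-0.06,-0.03,-0.1,0,0,0,-0.08,-0.02,-0.28,0,0,0,-0.09,0,-0.46,0,0,0,-0.09,0.02,-0.64,0,0,0,-0.0873,0.0368,-0.82,0,0,0,-0.0873,0.0368,-1,0,0,0,-0.0873,0.0368,-1.0892,0,0]' 1
python3 - <<'E'
from fit import *
for n in ("top","side","wrist"):
  try:
    p=r.snapshot(n);C=cloud(p)
    m,e=edge(p,C,12,30,(462,-36),50);print(n,m.sum(),circ(e).round(1),np.median(C[m],0).round(1))
    m,e=edge(p,C,12,30,(563,32),40);print(n,m.sum(),circ(e).round(1),np.median(C[m],0).round(1))
  except Exception as x: print(n,x)
save(p,"w8.png")
E
```

```text
time: 13.9
tool_pos: [468.0, -36.3, 118.3]
tcp_rot: [-179.1, 0.1, 89.9]
ft_force: [-0.3, 0.2, 1.1]
finger_gap: 85.3
grip_force: 0.0
top max() iterable argument is empty
side 302 [477.  -34.9  29. ] [476.6 -39.2  19. ]
side 132 [563.   32.4  20.7] [562.   28.7  17.1]
wrist 4058 [476.5 -33.2  29.4] [476.5 -31.9  19.1]
wrist 2746 [562.1  33.1  21.4] [561.6  33.8  17. ]
```

View pics/w8.png

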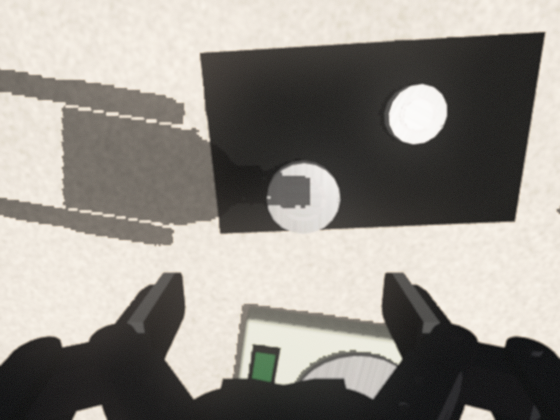

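```bash
python3 go.py 476.7 -34.2 -26 0 0
```

```text
t 14.05 pos [464.5 -35.8 117.6] rot [-1.786e+02  1.000e-01  8.990e+01] J [-10.4  -8.9 110.5  -0.3  79.7 -10.3] F [-0.2  0.7  0. ] gap 85.7
shift [0.0019 0.0157 0.1432] turn [-0.0243  0.0014 -0.0016] rows 2.3
```

```bash
python3 -m jog '[0.0019,0.0145,0.045,-0.0243,0.0014,-0.0016,0.0019,0.0145,0.1,-0.0243,0.0014,-0.0016,0.0019,0.0145,0.1,-0.0243,0.0014,-0.0016,0.0019,0.0145,0.1,-0.0243,0.0014,-0.0016]';python3 go.py 476.7 -34.2 -28 0 0
python3 - <<'E'
from fit import *
p=r.snapshot("side");C=cloud(p);d=(abs(C[...,0]-476)<70)&(abs(C[...,1]+34)<20)
for z in range(22,90,6):
    q=C[d&(C[...,2]>=z)&(C[...,2]<z+6)]
    if len(q): print(z,len(q),q.min(0).round(),q.max(0).round())
E
```

```text
time: 14.55
tool_pos: [481.7, -34.8, 19.1]
tcp_rot: [-180.0, 0.0, 90.0]
ft_force: [1.0, 0.3, -0.3]
finger_gap: 85.2
grip_force: 0.0
t 14.55 pos [481.7 -34.8  19.1] rot [-180.    0.   90.] J [-10.2  -0.6 113.8  -0.   66.8 -10.3] F [ 1.   0.3 -0.3] gap 85.2
shift [ 0.0006 -0.005   0.0471] turn [-0.0004  0.0001  0.0008] rows 0.8
22 1 [476. -34.  22.] [476. -34.  22.]
58 1 [526. -36.  62.] [526. -36.  62.]
64 22 [430. -50.  64.] [538. -24.  70.]
70 27 [427. -48.  70.] [538. -24.  76.]
76 27 [429. -50.  76.] [539. -26.  82.]
82 27 [427. -48.  82.] [538. -26.  88.]
88 27 [427. -48.  88.] [539. -28.  94.]
```

```bash
python3 -m jog '[0.0006,-0.005,0.025,0,0,0.0008,0.0006,-0.005,0.05,0,0,0.0008,0.0006,-0.005,0.05,0,0,0.0008,0.0006,-0.005,0.05,0,0,0.0008]'; python3 -m jog '[0,0,0,0,0,0,0,0,0,0,0,0,0,0,0,0,0,0,0,0,0,0,0,0]' -1 50; python3 go.py 529.2 -235.3 80 0 0
```

```text
time: 15.1
tool_pos: [477.4, -34.4, -29.9]
tcp_rot: [179.8, 0.0, 90.0]
ft_force: [-0.3, -0.5, 0.6]
finger_gap: 85.7
grip_force: 0.0
time: 15.6
tool_pos: [476.7, -34.3, -30.2]
tcp_rot: [179.9, 0.0, 90.0]
ft_force: [-3.1, 0.6, 11.3]
finger_gap: 58.0
grip_force: 58.3
t 15.6 pos [476.7 -34.3 -30.2] rot [179.9   0.   90. ] J [-10.3   3.3 115.9  -0.   60.7 -10.3] F [-3.1  0.6 11.3] gap 58.0
shift [-0.201   0.0527 -0.11  ] turn [0.002  0.0005 0.    ] rows 3.8
```

```bash
python3 -m jog '[0,0,0,0,0,0,0,0,-0.004,0,0,0,0,0,-0.004,0,0,0]' 0.7; python3 -m jog '[0,0,0,0,0,0,0,0,0,0,0,0,0,0,0,0,0,0]' -1 50;  python3 -m jog '[0,0,-0.02,0,0,0,0,0,-0.06,0,0,0,0,0,-0.11,0,0,0,0,0,-0.11,0,0,0,0,0,-0.11,0,0,0]'; python3 go.py 529.2 -235.3 80 0 0;python3 - <<'E'
from fit import *
p=r.snapshot("side");C=cloud(p);d=(abs(C[...,0]-476)<70)&(abs(C[...,1]+34)<38)
for z in range(80,150,3):
    q=C[d&(C[...,2]>=z)&(C[...,2]<z+3)]
    if len(q): print(z,len(q),q.min(0).round(),q.max(0).round())
cv2.imwrite("pics/s9.png",cv2.resize(p["pixels"][120:260,160:340,::-1],None,fx=4,fy=4))
E
```

```text
time: 15.98
tool_pos: [475.8, -34.1, -27.6]
tcp_rot: [180.0, 0.0, 90.0]
ft_force: [-0.2, 0.2, -0.4]
finger_gap: 72.5
grip_force: 0.0
time: 16.35
tool_pos: [475.8, -34.1, -27.5]
tcp_rot: [180.0, 0.0, 90.0]
ft_force: [-2.6, 0.1, 7.3]
finger_gap: 58.1
grip_force: 52.6
time: 16.98
tool_pos: [474.5, -33.9, 80.7]
tcp_rot: [-179.9, -0.0, 90.0]
ft_force: [0.1, 1.1, -4.4]
finger_gap: 57.7
grip_force: 55.7
t 16.975 pos [474.5 -33.9  80.7] rot [-179.9   -0.    90. ] J [-10.3  -6.5 112.4  -0.   74.2 -10.3] F [ 0.1  1.1 -4.4] gap 57.7
shift [-0.2014  0.0547  0.0006] turn [-0.0016 -0.0003 -0.    ] rows 3.3
110 15 [452. -62. 111.] [503. -42. 113.]
113 26 [441. -64. 113.] [503. -42. 116.]
116 30 [446. -65. 116.] [510. -42. 119.]
119 33 [441. -65. 119.] [516. -39. 122.]
122 38 [435. -64. 122.] [518. -39. 125.]
125 232 [436. -65. 125.] [518.  -3. 128.]
128 51 [433. -62. 128.] [519.  -7. 131.]
131 12 [434. -46. 131.] [516. -40. 134.]
134 16 [434. -47. 134.] [516. -24. 137.]
137 16 [433. -45. 137.] [516. -25. 140.]
140 12 [433. -45. 140.] [517. -23. 143.]
143 16 [435. -46. 143.] [517. -27. 146.]
146 16 [433. -45. 146.] [517. -36. 149.]
149 17 [433. -46. 149.] [517. -27. 152.]
```

View pics/s9.png

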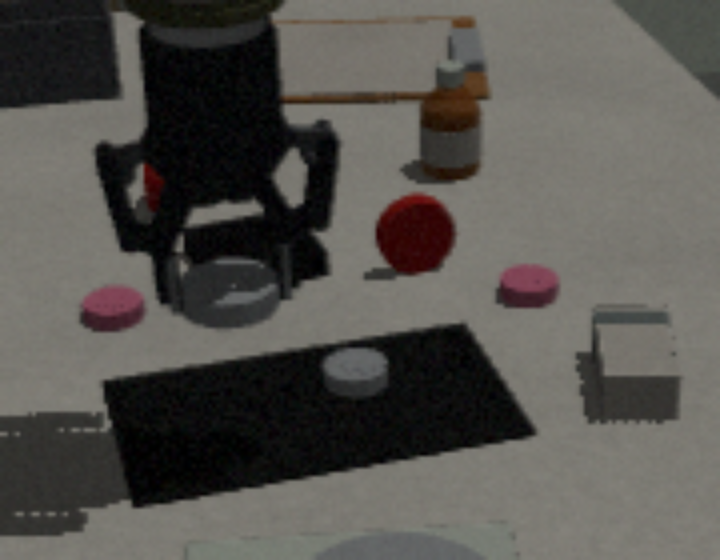

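```bash
python3 -m jog '[-0.04,0.011,0,0,0,0,-0.09,0.0245,0,0,0,0,-0.14,0.038,0,0,0,0,-0.18,0.049,0,0,0,0,-0.2014,0.0547,0,0,0,0,-0.2014,0.0547,0.015,0,0,0,-0.2014,0.0547,0.03,0,0,0,-0.2014,0.0547,0.04,0,0,0]'; python3 -m jog '[0,0,0,0,0,0,0,0,0,0,0,0]'; python3 go.py 529.2 -235.3 8 0 0;python3 - <<'E'
from fit import *
s=r.sense()["tool_pos"]
for n in("side","wrist"):
    p=r.snapshot(n);C=cloud(p);z=s[2]+30.5
    m=(np.hypot(C[...,0]-s[0],C[...,1]-s[1])<36)&(C[...,2]>z+12.5)&(C[...,2]<z+19.5);q=C[m];print(n,len(q),q.min(0).round(1),q.max(0).round(1),np.median(q,0).round(1))
    if len(q)>50:
        A=np.c_[q[:,:2],np.ones(len(q))];print("plane slope deg",np.degrees(np.linalg.lstsq(A,q[:,2],rcond=None)[0][:2]).round(2))
E
```

```text
time: 18.02
tool_pos: [528.4, -233.6, 39.0]
tcp_rot: [-179.8, -0.1, 90.1]
ft_force: [-0.5, -0.4, -2.8]
finger_gap: 57.9
grip_force: 55.7
time: 18.27
tool_pos: [530.4, -235.2, 42.3]
tcp_rot: [180.0, 0.0, 90.0]
ft_force: [-0.9, -0.4, -3.7]
finger_gap: 57.8
grip_force: 55.6
t 18.275 pos [ 530.4 -235.2   42.3] rot [180.   0.  90.] J [-29.   12.   97.5  -0.   70.4 -29. ] F [-0.9 -0.4 -3.7] gap 57.8
shift [-0.0001 -0.0013  0.0343] turn [0.0006 0.0003 0.0006] rows 0.5
side 446 [ 495.7 -265.1   85.4] [ 562.7 -203.2   92. ] [ 531.2 -239.6   88.9]
plane slope deg [0.19 0.44]
wrist 14718 [ 496.  -264.6   85.3] [ 564.9 -204.3   92.3] [ 531.2 -231.4   89.1]
plane slope deg [-0.08 -0.39]
```

```bash
python3 -m jog '[-0.0007,-0.0013,0.01,0,0,0,-0.0007,-0.0013,0.02,0,0,0,-0.0007,-0.0013,0.028,0,0,0,-0.0007,-0.0013,0.034,0,0,0,-0.0007,-0.0013,0.0345,0,0,0,-0.0007,-0.0013,0.0345,0,0,0]'; python3 -m jog '[0,0,0.0005,0,0,0,0,0,0.001,0,0,0,0,0,0.0015,0,0,0,0,0,0.002,0,0,0]'; python3 -m jog '[0,0,0.0005,0,0,0,0,0,0.001,0,0,0,0,0,0.001,0,0,0]'
```

```text
time: 19.12
tool_pos: [529.0, -236.2, 7.6]
tcp_rot: [180.0, 0.0, 90.0]
ft_force: [-0.2, -0.7, -3.2]
finger_gap: 58.1
grip_force: 55.6
time: 19.62
tool_pos: [528.8, -236.1, 5.4]
tcp_rot: [180.0, 0.0, 90.0]
ft_force: [-0.5, 0.0, -2.6]
finger_gap: 58.1
grip_force: 55.6
time: 20.0
tool_pos: [528.8, -236.1, 4.3]
tcp_rot: [-180.0, -0.0, 90.0]
ft_force: [-0.2, 1.0, -4.4]
finger_gap: 57.9
grip_force: 55.6
```

```bash
python3 -m jog '[0,0,0.0004,0,0,0,0,0,0.0008,0,0,0,0,0,0.0008,0,0,0]'; python3 -m jog '[0,0,0.0004,0,0,0,0,0,0.0007,0,0,0,0,0,0.0007,0,0,0]'
```

```text
time: 20.38
tool_pos: [528.9, -236.2, 3.7]
tcp_rot: [180.0, 0.0, 90.0]
ft_force: [-0.5, 0.2, -2.3]
finger_gap: 57.8
grip_force: 55.8
time: 20.75
tool_pos: [529.0, -236.2, 3.6]
tcp_rot: [180.0, 0.0, 90.0]
ft_force: [-3.9, 1.2, 4.9]
finger_gap: 58.0
grip_force: 56.6
```

```bash
python3 -m jog '[0,0,0,0,0,0,0,0,0,0,0,0]' 0.75; python3 -m jog '[0,0,-0.02,0,0,0,0,0,-0.06,0,0,0,0,0,-0.1,0,0,0,0,0,-0.1,0,0,0]' 1; python3 go.py 563.2 32.2 80 0 0
python3 - <<'E'
from fit import *
for n in ("side","wrist"):
    p=r.snapshot(n);C=cloud(p)
    m,e=edge(p,C,44,58,(529,-236),45);print(n,m.sum(),circ(e).round(1),np.median(C[m],0).round(1))
E
```

```text
time: 21.0
tool_pos: [529.2, -236.4, 3.1]
tcp_rot: [180.0, 0.0, 90.0]
ft_force: [0.1, -0.2, 0.0]
finger_gap: 74.3
grip_force: 0.0
time: 21.5
tool_pos: [532.2, -238.0, 109.4]
tcp_rot: [179.5, 0.3, 90.0]
ft_force: [0.2, -0.5, 0.8]
finger_gap: 85.5
grip_force: 0.0
t 21.5 pos [ 532.2 -238.   109.4] rot [179.5   0.3  90. ] J [-29.1   7.8  94.8  -0.   76.8 -29.1] F [ 0.2 -0.5  0.8] gap 85.5
shift [0.2704 0.0307 0.0283] turn [ 0.0085  0.0048 -0.    ] rows 4.4
side 468 [ 529.8 -236.1   28.9] [ 529.  -240.4   50.2]
wrist 5361 [ 529.6 -235.3   29.4] [ 529.4 -233.8   50.1]
```

```bash
python3 -m jog '[0.05,0.006,0,0,0,0,0.11,0.014,0,0,0,0,0.17,0.021,0,0,0,0,0.23,0.029,0,0,0,0,0.2686,0.034,0.01,0,0,0,0.2686,0.034,0.04,0,0,0,0.2686,0.034,0.07,0,0,0,0.2686,0.034,0.07,0,0,0]'; python3 -m jog '[0,0,0,0,0,0]'; python3 go.py 563.1 32.3 -25 0 0;python3 - <<'E'
from fit import *
for n in ("side","wrist"):
    p=r.snapshot(n);C=cloud(p)
    m,e=edge(p,C,12,30,(563,32),30);print(n,m.sum(),circ(e).round(1),np.median(C[m],0).round(1))
E
```

```text
time: 22.6
tool_pos: [559.0, 32.7, 29.0]
tcp_rot: [-179.5, -0.0, 90.0]
ft_force: [0.6, -0.6, -0.2]
finger_gap: 85.4
grip_force: 0.0
time: 22.72
tool_pos: [562.9, 32.3, 33.4]
tcp_rot: [-180.0, -0.0, 90.0]
ft_force: [-0.4, 0.3, 0.4]
finger_gap: 85.5
grip_force: 0.0
t 22.725 pos [562.9  32.3  33.4] rot [-180.   -0.   90.] J [ -1.9  10.3 100.5  -0.   69.2  -1.9] F [-0.4  0.3  0.4] gap 85.5
shift [-0.      0.0002  0.0584] turn [-0.0001 -0.     -0.0003] rows 0.9
side 132 [562.9  32.3  20.7] [562.4  28.6  17.1]
wrist 3986 [562.5  33.7  21.4] [562.7  34.9  17. ]
```

```bash
python3 -m jog '[0.0005,0,0.03,0,0,0,0.0005,0,0.057,0,0,0,0.0005,0,0.0575,0,0,0,0.0005,0,0.0575,0,0,0]'; python3 -m jog '[0,0,0,0,0,0,0,0,0,0,0,0,0,0,0,0,0,0,0,0,0,0,0,0]' -1 40; python3 go.py 529.5 -235.6 80 0 0
```

```text
time: 23.32
tool_pos: [564.1, 32.8, -22.9]
tcp_rot: [179.9, 0.0, 90.0]
ft_force: [-0.0, -1.0, 1.0]
finger_gap: 85.2
grip_force: 0.0
time: 23.82
tool_pos: [563.7, 32.9, -23.3]
tcp_rot: [179.9, 0.0, 90.0]
ft_force: [-1.9, 0.4, 6.8]
finger_gap: 42.1
grip_force: 39.9
t 23.825 pos [563.7  32.9 -23.3] rot [179.9   0.   90. ] J [ -1.9  15.  101.8  -0.   63.1  -1.9] F [-1.9  0.4  6.8] gap 42.1
shift [-0.2685 -0.034  -0.1033] turn [ 0.0016  0.0001 -0.    ] rows 4.6
```

```bash
python3 -m jog '[0,0,-0.02,0,0,0,0,0,-0.06,0,0,0,-0.04,-0.005,-0.1,0,0,0,-0.09,-0.011,-0.1,0,0,0,-0.14,-0.018,-0.1,0,0,0,-0.19,-0.024,-0.1,0,0,0,-0.24,-0.031,-0.1,0,0,0,-0.2685,-0.034,-0.1,0,0,0]'; python3 -m jog '[0,0,0.015,0,0,0,0,0,0.02,0,0,0,0,0,0.02,0,0,0]'
cat > m.py <<'E'
from fit import *
s=r.sense()["tool_pos"];print(s)
for n in("side","wrist"):
    p=r.snapshot(n);C=cloud(p);z=s[2]+26.4
    m=(abs(C[...,0]-s[0])<19)&(abs(C[...,1]-s[1])<30)&(C[...,2]>z+10.5)&(C[...,2]<z+17);q=C[m];print(n,len(q),q.min(0).round(1),q.max(0).round(1),np.median(q,0).round(1))
    m,e=edge(p,C,45,53,(529.5,-235.6),36);print("large",m.sum(),circ(e).round(1))
E
python3 m.py; python3 go.py 529.5 -235.6 28 0 0
```

```text
time: 24.82
tool_pos: [528.4, -238.2, 76.9]
tcp_rot: [179.9, 0.1, 89.9]
ft_force: [0.6, -0.0, -1.5]
finger_gap: 42.1
grip_force: 41.1
time: 25.2
tool_pos: [528.3, -234.1, 54.6]
tcp_rot: [-179.9, -0.1, 90.1]
ft_force: [-0.2, 0.4, -1.1]
finger_gap: 42.0
grip_force: 41.1
[ 528.28421899 -234.08460301   54.64868777]
side 217 [ 510.1 -256.9   91.8] [ 546.9 -211.6   97.9] [ 529.  -237.    95.1]
large 437 [ 529.8 -237.7   28.2]
wrist 6766 [ 509.3 -255.8   91.6] [ 547.3 -211.5   97.7] [ 528.8 -231.6   95.5]
large 3661 [ 529.6 -234.1   28. ]
t 25.3 pos [ 529.  -234.5   55.5] rot [-180.    -0.    90.1] J [-29.   10.9  97.3   0.   71.8 -29.1] F [ 0.8 -0.1 -1.9] gap 42.1
shift [-0.0011  0.0005  0.0275] turn [-0.0001 -0.0002  0.0013] rows 0.4
```

```bash
python3 -m jog '[-0.0011,0.0006,0.01,0,0,0,-0.0011,0.0006,0.019,0,0,0,-0.0011,0.0006,0.026,0,0,0,-0.0011,0.0006,0.0285,0,0,0,-0.0011,0.0006,0.0285,0,0,0,-0.0011,0.0006,0.0285,0,0,0]'; python3 -m jog '[0,0,0.0005,0,0,0,0,0,0.001,0,0,0,0,0,0.0015,0,0,0,0,0,0.0015,0,0,0]'; python3 -m jog '[0,0,0.0004,0,0,0,0,0,0.0008,0,0,0,0,0,0.0008,0,0,0]'
```

```text
time: 26.05
tool_pos: [529.7, -236.8, 27.3]
tcp_rot: [180.0, 0.0, 90.0]
ft_force: [-0.2, -0.4, -1.3]
finger_gap: 41.6
grip_force: 41.1
time: 26.55
tool_pos: [529.4, -236.6, 25.4]
tcp_rot: [-180.0, -0.0, 90.0]
ft_force: [0.2, 0.1, -1.7]
finger_gap: 42.1
grip_force: 41.1
time: 26.92
tool_pos: [529.4, -236.6, 24.6]
tcp_rot: [-180.0, 0.0, 90.0]
ft_force: [-0.2, 0.8, -2.1]
finger_gap: 42.5
grip_force: 41.1
```

```bash
python3 -m jog '[0.0009,0,0,0,0,0,0.0009,0,0.0004,0,0,0,0.0009,0,0.0008,0,0,0,0.0009,0,0.0008,0,0,0]'; python3 -m jog '[0,0,0.0004,0,0,0,0,0,0.0007,0,0,0,0,0,0.0007,0,0,0]'
```

```text
time: 27.42
tool_pos: [529.4, -235.8, 23.8]
tcp_rot: [180.0, 0.0, 90.0]
ft_force: [0.0, 1.2, -1.3]
finger_gap: 41.7
grip_force: 41.2
time: 27.8
tool_pos: [529.5, -235.8, 23.7]
tcp_rot: [180.0, 0.0, 90.0]
ft_force: [-2.1, 1.5, 5.4]
finger_gap: 41.8
grip_force: 41.7
```

Contact; release and retreat, then check.

```bash
python3 -m jog '[0,0,0,0,0,0,0,0,0,0,0,0]' 0.3; python3 -m jog '[0,0,-0.02,0,0,0,0,0,-0.06,0,0,0,0,0,-0.12,0,0,0,0,0,-0.14,0,0,0,0,0,-0.14,0,0,0]' 1
python3 - <<'E'
from fit import *
for n in("side","wrist"):
    p=r.snapshot(n);C=cloud(p)
    for a,b,k in((60,70,40),(46,53,45),(31,45,85)):
        m,e=edge(p,C,a,b,(529.5,-235.6),k);print(n,a,circ(e).round(1),np.median(C[m],0).round(1))
    if n=="wrist":save(p,"w10.png")
E
```

```text
time: 28.05
tool_pos: [529.5, -235.8, 23.1]
tcp_rot: [180.0, 0.0, 90.0]
ft_force: [1.0, 0.2, -0.9]
finger_gap: 55.5
grip_force: 0.0
time: 28.68
tool_pos: [531.0, -236.6, 166.5]
tcp_rot: [179.7, 0.2, 90.0]
ft_force: [0.8, -0.1, -0.5]
finger_gap: 85.5
grip_force: 0.0
side 60 [ 530.2 -236.    20.8] [ 529.9 -237.8   64.2]
side 46 [ 530.1 -235.8   27.7] [ 525.  -252.8   49.9]
side 31 [ 528.5 -235.5   58. ] [ 518.8 -256.5   34.2]
wrist 60 [ 530.  -235.2   21.4] [ 530.  -234.4   64.1]
wrist 46 [ 529.4 -235.4   29.4] [ 527.5 -225.    49.9]
wrist 31 [ 528.2 -234.5   59.2] [ 527.  -223.7   34. ]
```

View pics/w10.png

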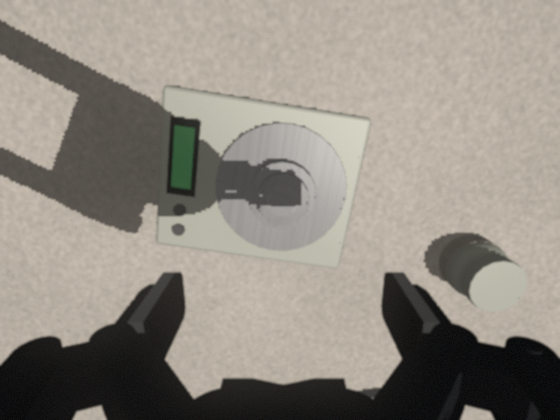

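The stack sits flat and centred on the pan: the discs are at about (284,188) and the pan at (283,186), within 2 mm of each other.

```bash
python3 -c "
from bench import r
print(r.hand_in())"
```

```text
the job is handed in; nothing more can be done
None
```

The large disc is flat on the middle of the balance pan with the small disc flat on top, both centred within about 2 mm; the bottle, jar and carton were not touched, and the job was handed in at about 29 s of the 61 s allowed.

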